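Unstack the plaster moulds from the banding wheel to their drying boards

TASK

Take apart the stack on the large blue banding wheel: stand the small terracotta figure in the middle of the little modelling stand, and lay each plaster mould, carved face up, in the middle of the wooden drying board of its own shape (round, square, oblong), with the square and the oblong one squared up with their boards. Set everything down gently, because plaster chips, and keep the figure upright all the way.

Things in the scene. Friction and masses are not known exactly. Their poses are not given: they have to be found in the camera images.
- wheel: Large blue banding wheel, fixed: round flat head 220 mm across, its top 70 mm above the table, on a post and a foot. It bears the whole stack. Origin on its axis at table height.
- oblong_mould: White plaster block 180 x 60 x 36 mm (0.25 to 0.5 kg), the bottom of the stack, lying on the wheel's head; the round and the square mould stand on it side by side, one near each end (about 46 mm from its middle), which one at which end varies. Origin at the middle of its underside, x along its length, z up; its carved face is the top, with a dark bar across the middle.
- round_mould: White plaster disc 56 mm in diameter, 40 mm high (about 0.1 kg), with a thin dark circle on its top (the carved face); it stands on one end of the oblong mould. Origin at the middle of its underside, z up.
- square_mould: White plaster block 54 x 54 x 40 mm (about 0.13 kg), with a thin dark square drawn on its top (the carved face); it stands on the other end of the oblong mould, turned somewhat. Origin at the middle of its underside, x and y along its sides, z up.
- figure: Small terracotta bust 75 mm tall (about 0.09 kg): round foot 40 mm in diameter and 8 mm high, then a plain upright cylinder 32 mm in diameter from 8 to 44 mm (the place to grip), thin neck, ball head 25 mm across. It stands on top of either the round or the square mould. Origin at the middle of its underside, z up.
- oblong_board: Fixed brown wooden drying board on the table, 200 x 80 mm and 10 mm thick. Origin at the middle of its underside (table height), x along its length; its top is 10 mm above the origin.
- round_board: Fixed brown wooden drying board on the table, a disc 84 mm in diameter and 10 mm thick. Origin at the middle of its underside; its top is 10 mm above the origin.
- square_board: Fixed brown wooden drying board on the table, 84 x 84 mm and 10 mm thick. Origin at the middle of its underside, x and y along its sides; its top is 10 mm above the origin.
- stand: Small fixed modelling stand: blue round head 74 mm in diameter on a thin steel post, its flat top 60 mm above the table. Origin on its axis at table height.
Mind the look-alikes: they are no part of the job. Several things have the shape of the figure; the one meant has the colours described above. Leave any grey look-alike of the square_board alone.

How it is judged:
At the end, for the whole second after the job is handed in: The figure stands upright on the modelling stand and each mould lies flat, face up, on the board of its own shape: centres within 12 mm, tilt under 0.1 rad, the oblong and the square mould's sides within 0.17 rad (10 degrees) of their board's, all released and at rest (horizontal distance between figure and stand below 0.012 m and z of figure in the frame of stand between 0.056 and 0.064 m and angle between each of figure, round_mould, square_mould, oblong_mould's own z axis and vertical below 0.1 rad and linear speed of each of figure, round_mould, square_mould, oblong_mould below 0.02 m/s and angular speed of each of figure, round_mould, square_mould, oblong_mould below 0.2 rad/s and horizontal distance between round_mould and round_board below 0.012 m and z of round_mould in the frame of round_board between 0.006 and 0.014 m and horizontal distance between square_mould and square_board below 0.012 m and z of square_mould in the frame of square_board between 0.006 and 0.014 m and horizontal distance between oblong_mould and oblong_board below 0.012 m and z of oblong_mould in the frame of oblong_board between 0.006 and 0.014 m and angle between the x axis of oblong_mould and the x axis of oblong_board, either way round below 0.17 rad and (angle between the x axis of square_mould and the x axis of square_board, either way round below 0.17 rad or angle between the x axis of square_mould and the y axis of square_board, either way round below 0.17 rad)); the robot touches nothing.
It fails at once if the figure is tipped over (tilted more than 0.6 rad) (angle between figure's own z axis and vertical above 0.6 rad).
It fails at once if a thing is dropped or rammed onto its place: faster than 0.45 m/s (a free fall of about 10 mm) within 20 mm above it ((horizontal distance between figure and stand below 0.04 m and z of figure in the frame of stand below 0.08 m and linear speed of figure above 0.45 m/s) or (horizontal distance between round_mould and round_board below 0.04 m and z of round_mould in the frame of round_board below 0.03 m and linear speed of round_mould above 0.45 m/s) or (horizontal distance between square_mould and square_board below 0.04 m and z of square_mould in the frame of square_board below 0.03 m and linear speed of square_mould above 0.45 m/s) or (horizontal distance between oblong_mould and oblong_board below 0.04 m and z of oblong_mould in the frame of oblong_board below 0.03 m and linear speed of oblong_mould above 0.45 m/s)).
It also fails if it takes over 120 s, if anything falls off the work surface, if the arm or the gripper's body presses on something with over 40 N, if the wrist force passes 120 N, or if a joint passes its speed limit or range.

ROBOT

A 6-joint arm with a two-finger parallel gripper is mounted at the origin on the work surface. World frame = base frame: x ahead of the robot, y to its left, z up, the work surface at z = 0. Lengths are in m, angles in rad, forces in N, time in s.
With the tool pointing down it reaches from about 0.225 to 0.875 m from the base axis. Payload 3.4 kg.
Tool frame: the origin (TCP) lies at the very end of the fingers, on their centre line; the grasp point (between the pads) lies 19 mm behind it (manip.hold_point_z is the distance from the TCP to the grasp point, in m); z points along the fingers, y is the line along which they close (so a half turn about z gives the same grasp; the last joint's range is limited). The gripper opens to 85 mm and grips with 20 to 120 N. Pads are 22 mm wide; open, the fingers measure 114 mm over their backs; the gripper's body (76 mm by 85 mm) begins 54 mm behind the grasp point. The pads swing forward as they close: fully open they stand 13 mm farther back than shut.
Start: joints at [1.148, 0.276, 1.505, -0, 1.361, -0.121], TCP at [0.171, 0.549, 0.231] pointing down, gripper open.
Joint ranges: [-2.89, 2.89], [-0.75, 2.08], [0.22, 2.7], [-1.18, 4.32], [0.11, 2.71], [-2.7, 2.7]. Speed limits (rad/s): [2.57, 2.57, 3.14, 3.14, 3.14, 3.14].

INTERFACE

Orientations are given as a unit quaternion [w, x, y, z].
In Python, from rig import readout, viewer, order, manip gives the robot as it stands. The module is installed in compiled form; this text tells all that it offers.
- The arm moves only by the tool send_rows, never from a script. Its arguments are lists of equal length, an entry for each row: "xyz": the shift along the world's x, y, z in m, a list of three; "delta_rot": the turn, a rotation vector about the world's x, y, z in degrees, a list of three. In form: {"xyz": [[tx, ty, tz], ...], "delta_rot": [[wx, wy, wz], ...]}. A call has 1 to 12 rows; each row shifts and turns the commanded pose from where the row before left it; what a row does not reach is not made up. A row lasts 1/10 s, in which the tool goes at most 50 mm and 8.59 degrees, less where a joint would pass 70% of its speed; a pose out of reach is approached as far as the arm can. A call with a gripper value outside its range is refused whole. "gripper" is the finger opening in m, from 0 to 0.0854, set as the call begins (left out, the last holds). The fingers move at their own pace and stop on an object; "force" is the grip in N (left out, the last holds). Time passes only in rows, so rows that do not move let the fingers close. It gives the time, the measured TCP pose, the force, the opening and the grip force at its end, in the units of the state.
- readout.get_state(): the state, without advancing time (a new reading comes with each control period).
- viewer.get_image(name): name is "side" or "top" or "wrist"; returns a dict with "color" (400x640x3 uint8, red, green, blue), "depth" (400x640 float32, m along the optical axis (not along the pixel's ray), 0 where there is no reading), "K" (3x3 intrinsics, pixels), "camera_from_world" (4x4, takes a point from world to camera coordinates). Camera axes: x right, y up, looking along -z (the intrinsics and any distortion apply to the point x, -y, -z); pixel columns grow to the right and rows downward; lengths in m; the calibration is good to about 2 mm. A picture is of the moment at which its call begins.
- order.sign_off(): hands the job in; it is judged then, once.
The state is a dict: "clock": time; "qpos": joint angles; "qd": joint speeds; "effort": joint torques, N m; "position": TCP position; "ee_rot": TCP orientation; "contact_force": force on the tool from outside, world axes, zero at the start; "moment": the same for the moment, N m; "width": finger opening in m; "gripper_force": force on a finger pad.
Only numpy, scipy, OpenCV 4.12 (cv2) and the standard library are available. Lean on these libraries where they do the work, as an engineer would, in place of code of your own. Each camera call takes 0.05 s, during which the arm holds its last target. There are 200 camera calls.

## Working session

There is one attempt and no reset: what is moved stays moved. The work goes in short steps, Python scripts to look and compute and a tool call to move; the robot and the scene stay as the last step left them, time stands still between calls to the robot, and variables do not carry over. Pictures are saved under pics/ and viewed, at most 14 in all, crops included, and the job is handed in when it is done.

Besides the shell and the picture viewer there is one more tool, called after "Request:" by a JSON object that holds its "api" and its "payload", one argument or row to a line. send_rows: Moves the arm, as the interface text tells. Its arguments: {"type":"object","properties":{"xyz":{"type":"array"},"delta_rot":{"type":"array"},"gripper":{"type":"number"},"force":{"type":"number"}},"required":["xyz","delta_rot"]}

```bash
mkdir -p pics; cat > h.py <<'E'
import numpy as np, cv2
from rig import readout, viewer, order, manip
def grab(n):
    im=viewer.get_image(n); np.savez(f'{n}.npz',**im); return im
def load(n): return dict(np.load(f'{n}.npz'))
def save(im,name,crop=None,s=1):
    c=im['color'][:,:,::-1]
    if crop: x0,y0,x1,y1=crop; c=c[y0:y1,x0:x1]
    cv2.imwrite('pics/'+name,cv2.resize(c,None,fx=s,fy=s,interpolation=cv2.INTER_CUBIC))
def ray(im,px):
    K=im['K'];T=im['camera_from_world'];R=T[:3,:3];t=T[:3,3]
    px=np.atleast_2d(np.array(px,float))
    d=np.c_[(px[:,0]-K[0,2])/K[0,0],-(px[:,1]-K[1,2])/K[1,1],-np.ones(len(px))]
    return -R.T@t, d@R
def onplane(im,px,z):
    o,d=ray(im,px); return o+d*((z-o[2])/d[:,2])[:,None]
def cloud(im):
    v,u=np.mgrid[:400,:640]; o,d=ray(im,np.c_[u.ravel(),v.ravel()])
    return (o+d*im['depth'].ravel()[:,None]).reshape(400,640,3)
E
python3 - <<'E'
from h import *
for n in('top','side'):
    im=grab(n);save(im,n+'0.png');print(n,im['K'].tolist(),np.round(im['camera_from_world'],3).tolist())
print(readout.get_state())
E
```

```text
top [[411.80684952860435, 0.0, 323.4683155882688], [0.0, 411.80684952860435, 195.0473084551271], [0.0, 0.0, 1.0]] [[-0.055, -0.998, -0.007, 0.041], [0.972, -0.055, 0.227, -0.432], [-0.227, 0.006, 0.974, -1.053], [0.0, 0.0, 0.0, 1.0]]
side [[386.1855163659242, 0.0, 321.31633153109163], [0.0, 386.1855163659242, 201.26910443328254], [0.0, 0.0, 1.0]] [[-0.988, -0.157, 0.01, 0.427], [0.09, -0.508, 0.856, -0.151], [-0.129, 0.847, 0.516, -0.866], [0.0, 0.0, 0.0, 1.0]]
{'clock': 0.1, 'qpos': array([ 1.14799575e+00,  2.76555680e-01,  1.50599730e+00, -2.36159114e-05,
        1.36073459e+00, -1.21003175e-01]), 'qd': array([ 0.00014599, -0.00287577, -0.00261786,  0.0006285 ,  0.00144328,
       -0.00074592]), 'effort': array([ 8.60285800e-04, -4.17704165e+01, -2.46404278e+01, -2.31706335e-04,
        5.93707489e-03,  1.15816817e-05]), 'position': array([0.17072908, 0.54856944, 0.23051627]), 'ee_rot': array([-2.16473927e-04,  1.50324185e-01,  9.88636395e-01, -8.19422708e-04]), 'contact_force': array([-0.18805714, -0.66902791, -0.28155171]), 'moment': array([-0.0171271 ,  0.04254422,  0.05147321]), 'gripper_force': 0.0, 'width': 0.08537341021646279}
```

View pics/top0.png

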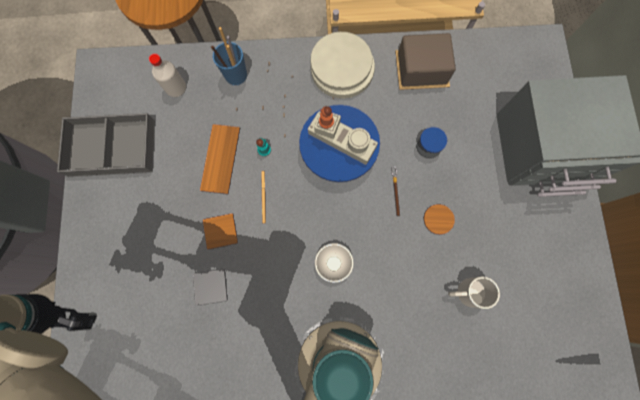

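View pics/side0.png

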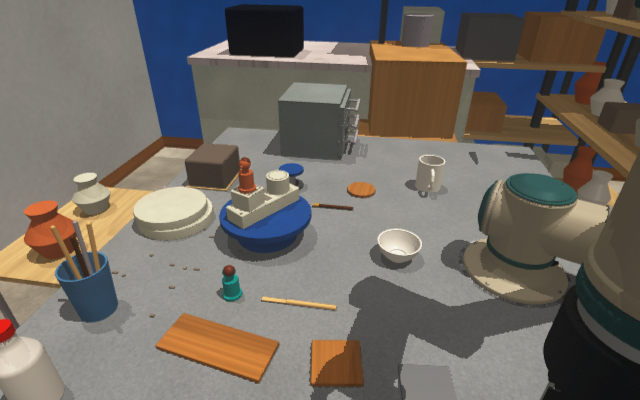

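The top view shows the stack on the wheel at (340,142): the terracotta figure at (327,118) on the square mould and the round mould at (358,140). The stand is at (432,140), with the round board at (439,219), the brown square board at (220,231) and the oblong board at (221,158). There are two figure-shaped things: terracotta (327,118), and teal with a dark head (263,147), which doesn't match. The grey square at (210,287) is the board look-alike. I'll measure next and enlarge one crop to confirm.

```bash
cat > m.py <<'E'
from h import *
im=load('top');P=cloud(im);c=im['color'];hsv=cv2.cvtColor(c,cv2.COLOR_RGB2HSV)
def comp(mask,seed):
    n,l=cv2.connectedComponents(mask.astype(np.uint8)); return l==l[seed[1],seed[0]]
def rect(m,z):
    cs,_=cv2.findContours(m.astype(np.uint8),cv2.RETR_EXTERNAL,cv2.CHAIN_APPROX_NONE)
    k=max(cs,key=cv2.contourArea)[:,0]; w=onplane(im,k,z)[:,:2]
    r=cv2.minAreaRect((w*1000).astype(np.float32)); return r
H,S,V=[hsv[:,:,i].astype(int) for i in range(3)]
brown=(H<22)&(S>110)&(V>60)
for n,s in(('oblong_board',(221,158)),('square_board',(220,231)),('round_board',(439,219))):
    m=comp(brown,s); print(n,m.sum(),rect(m,.01),'depth z',np.median(P[m][:,2]))
blue=(H>100)&(H<130)&(S>120)
for n,s,z in(('stand',(432,134),.06),('wheel',(320,160),.07)):
    m=comp(blue,s);mm=m&(abs(P[:,:,2]-z)<.006); print(n,m.sum(),mm.sum(),rect(mm,z))
reg=np.hypot(P[:,:,0]-P[142,340,0],P[:,:,1]-P[142,340,1])<.14
for n,lo,hi in(('oblong top',.101,.111),('mould tops',.139,.154),('fig',.155,.25)):
    m=reg&(P[:,:,2]>lo)&(P[:,:,2]<hi)
    k,l,st,ce=cv2.connectedComponentsWithStats(m.astype(np.uint8))
    for i in range(1,k):
        if st[i,4]>20: print(n,st[i].tolist(),rect(l==i,np.median(P[l==i][:,2])),np.median(P[l==i][:,2]))
m=reg&(P[:,:,2]>.16); print('fig pts',np.median(P[m],0),P[m][:,2].max())
E
python3 m.py; python3 -c "
from h import *
save(load('top'),'crop.png',(240,80,470,180),3.4)"
```

```text
oblong_board 1866 ((567.7154541015625, 304.69573974609375), (79.44152069091797, 199.71304321289062), 79.7656021118164) depth z 0.010555320767375531
square_board 926 ((359.5585632324219, 304.3125305175781), (83.71422576904297, 83.37698364257812), 8.945878028869629) depth z 0.010340530245626312
round_board 715 ((359.0257873535156, -295.0574035644531), (81.18949890136719, 80.35244750976562), 39.830284118652344) depth z 0.01007022430696436
stand 514 512 ((570.3551635742188, -291.0350646972656), (68.87235260009766, 70.87764739990234), 58.49772644042969)
wheel 2692 2671 ((571.89697265625, -34.6116943359375), (214.1805877685547, 214.74407958984375), 86.66593933105469)
oblong top [308, 112, 12, 23, 85] ((619.2344970703125, 33.09510040283203), (21.163419723510742, 63.09127426147461), 76.9417953491211) 0.10678612285974198
oblong top [317, 123, 61, 39, 576] ((567.933349609375, -53.08990478515625), (150.07046508789062, 61.13912582397461), 57.00847625732422) 0.1064125027517816
mould tops [314, 114, 27, 22, 235] ((600.0398559570312, -2.2723770141601562), (53.8958625793457, 55.406761169433594), 66.55401611328125) 0.14665706441063542
mould tops [348, 129, 22, 21, 374] ((550.8101806640625, -78.95843505859375), (53.04787063598633, 53.33807373046875), 86.68975067138672) 0.14668105654020058
fig [319, 107, 15, 22, 233] ((594.2542724609375, 0.5017166137695312), (34.00163269042969, 54.90130615234375), 86.9839096069336) 0.1905637251302984
fig pts [0.59408714 0.00061512 0.1912557 ] 0.22617484401174626
```

View pics/crop.png

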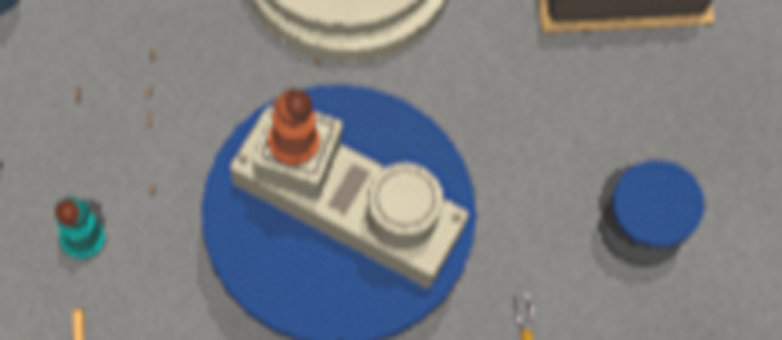

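Confirmed: the terracotta figure stands on the square mould, and the teal one isn't it. All sizes and heights match the given ones. I'll move above the figure, turning the gripper so it closes across the oblong mould.

Request:
{"api": "send_rows", "payload": {
  "xyz": [
    [0.029, -0.037, 0.006],
    [0.029, -0.037, 0.006],
    [0.029, -0.037, 0.006],
    [0.029, -0.037, 0.006],
    [0.029, -0.037, 0.006],
    [0.029, -0.037, 0.006],
    [0.029, -0.037, 0.006],
    [0.029, -0.037, 0.006],
    [0.029, -0.037, 0.006],
    [0.029, -0.037, 0.006],
    [0.029, -0.037, 0.006],
    [0.029, -0.037, 0.006]
  ],
  "delta_rot": [
    [0, 0, -7],
    [0, 0, -7],
    [0, 0, -7],
    [0, 0, -7],
    [0, 0, -7],
    [0, 0, -7],
    [0, 0, -7],
    [0, 0, -7],
    [0, 0, -7],
    [0, 0, -7],
    [0, 0, -7],
    [0, 0, -7]
  ],
  "gripper": 0.0854
}}

```text
clock: 1.3
position: [0.5196, 0.1033, 0.3032]
ee_rot: [-0.0, 0.775, 0.632, -0.0]
contact_force: [0.8, -0.1, -0.4]
width: 0.0853
gripper_force: 0.0
```

Request:
{"api": "send_rows", "payload": {
  "xyz": [
    [0.02, -0.026, 0],
    [0.02, -0.026, 0],
    [0.02, -0.026, 0],
    [0.02, -0.026, 0],
    [0, 0, 0],
    [0, 0, 0]
  ],
  "delta_rot": [
    [0, 0, -4],
    [0, 0, -4],
    [0, 0, -4],
    [0, 0, -4],
    [0, 0, 0],
    [0, 0, 0]
  ]
}}

```text
clock: 1.9
position: [0.5987, 0.0006, 0.3023]
ee_rot: [-0.001, 0.854, 0.52, -0.001]
contact_force: [-0.3, 0.9, 0.5]
width: 0.0854
gripper_force: 0.0
```

```bash
cat >> h.py <<'E'
def yaw():
    from scipy.spatial.transform import Rotation as R
    s=readout.get_state();q=s['ee_rot'];M=R.from_quat(np.r_[q[1:],q[0]]).as_matrix()
    print('t',s['clock'],'pos',np.round(s['position'],4),'yaw',np.degrees(np.arctan2(M[1,1],M[0,1])).round(2),'z',M[:,2].round(3),'w',s['width'],'gf',s['gripper_force'],'F',np.round(s['contact_force'],1))
E
python3 - <<'E'
from h import *
yaw(); im=grab('wrist'); save(im,'w1.png')
P=cloud(im)
for lo,hi in((.065,.075),(.101,.111),(.14,.152),(.16,.188),(.195,.23)):
    m=(P[:,:,2]>lo)&(P[:,:,2]<hi)&(im['depth']>0)&(abs(P[:,:,0]-.57)<.13)&(abs(P[:,:,1]+.03)<.13)
    print(lo,m.sum(),np.median(P[m],0) if m.sum() else 0, (P[m].min(0),P[m].max(0)) if m.sum() else 0)
E
```

```text
t 1.9 pos [0.5987 0.0006 0.3023] yaw -27.34 z [-0.002  0.001 -1.   ] w 0.08535190641581256 gf 0.0 F [-0.3  0.9  0.5]
0.065 13609 [ 0.57683477 -0.0161603   0.06943764] (array([ 0.46678717, -0.14039302,  0.06584557]), array([0.6845954 , 0.07774586, 0.07460227]))
0.101 2172 [ 0.59029511 -0.03372351  0.10538858] (array([ 0.50749563, -0.12863995,  0.10111721]), array([0.65182999, 0.05172158, 0.11099069]))
0.14 2996 [ 0.57098116 -0.05930506  0.14561903] (array([ 0.52767483, -0.10463351,  0.14000412]), array([0.63862909, 0.03424924, 0.15198596]))
0.16 175 [0.60941628 0.0157352  0.17687552] (array([ 0.58727901, -0.00924471,  0.16003452]), array([0.61902711, 0.0186989 , 0.18798412]))
0.195 776 [0.60423931 0.00495292 0.21791116] (array([ 0.59154742, -0.01000371,  0.20442698]), array([0.61531152, 0.01737664, 0.22341808]))
```

View pics/w1.png

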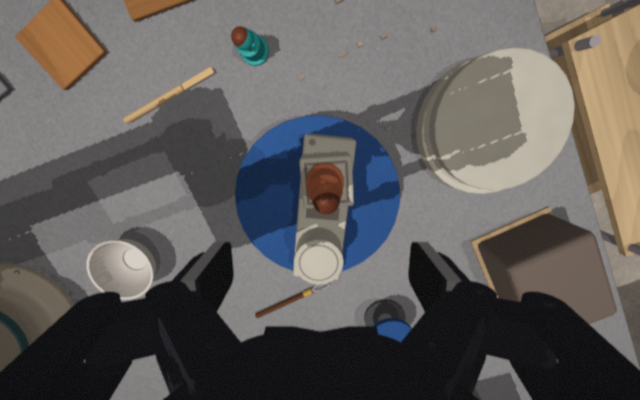

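The wrist view shows the figure at (325,187) over the square mould, the round mould at (318,262) and the fingers clear on both sides. The figure is at about (0.603, 0.003). I'll descend and grip it.

Request:
{"api": "send_rows", "payload": {
  "xyz": [
    [0.004, 0.002, 0],
    [0, 0, -0.03],
    [0, 0, -0.03],
    [0, 0, -0.03],
    [0, 0, -0.025],
    [0, 0, -0.015],
    [0, 0, -0.012],
    [0, 0, 0],
    [0, 0, 0]
  ],
  "delta_rot": [
    [0, 0, 0],
    [0, 0, 0],
    [0, 0, 0],
    [0, 0, 0],
    [0, 0, 0],
    [0, 0, 0],
    [0, 0, 0],
    [0, 0, 0],
    [0, 0, 0]
  ]
}}

```text
clock: 2.85
position: [0.6033, 0.0035, 0.162]
ee_rot: [0.0, 0.854, 0.521, 0.0]
contact_force: [0.1, -0.1, 0.7]
width: 0.085
gripper_force: 0.0
```

Request:
{"api": "send_rows", "payload": {
  "xyz": [
    [0, 0, 0],
    [0, 0, 0],
    [0, 0, 0],
    [0, 0, 0],
    [0, 0, 0],
    [0, 0, 0],
    [0, 0, 0],
    [0, 0, 0]
  ],
  "delta_rot": [
    [0, 0, 0],
    [0, 0, 0],
    [0, 0, 0],
    [0, 0, 0],
    [0, 0, 0],
    [0, 0, 0],
    [0, 0, 0],
    [0, 0, 0]
  ],
  "gripper": 0.02,
  "force": 25
}}

```text
clock: 3.65
position: [0.6032, 0.003, 0.162]
ee_rot: [0.0, 0.854, 0.52, 0.0]
contact_force: [-0.5, -0.7, 5.8]
width: 0.031
gripper_force: 25.2
```

Request:
{"api": "send_rows", "payload": {
  "xyz": [
    [0, 0, 0.01],
    [0, 0, 0.02],
    [0, 0, 0.02],
    [0, 0, 0],
    [-0.003, -0.02, 0],
    [-0.003, -0.03, 0],
    [-0.004, -0.035, 0],
    [-0.004, -0.04, 0],
    [-0.004, -0.04, 0],
    [-0.004, -0.04, 0],
    [-0.004, -0.035, 0],
    [-0.004, -0.03, 0]
  ],
  "delta_rot": [
    [0, 0, 0],
    [0, 0, 0],
    [0, 0, 0],
    [0, 0, 0],
    [0, 0, 0],
    [0, 0, 0],
    [0, 0, 0],
    [0, 0, 0],
    [0, 0, 0],
    [0, 0, 0],
    [0, 0, 0],
    [0, 0, 0]
  ]
}}

```text
clock: 4.85
position: [0.572, -0.2687, 0.2098]
ee_rot: [-0.001, 0.854, 0.52, -0.001]
contact_force: [0.3, -0.2, -0.6]
width: 0.0313
gripper_force: 24.9
```

Request:
{"api": "send_rows", "payload": {
  "xyz": [
    [-0.003, -0.02, 0],
    [0, -0.004, 0],
    [0, 0, 0],
    [0, 0, 0]
  ],
  "delta_rot": [
    [0, 0, 0],
    [0, 0, 0],
    [0, 0, 0],
    [0, 0, 0]
  ]
}}

```text
clock: 5.25
position: [0.5701, -0.2894, 0.2111]
ee_rot: [-0.001, 0.854, 0.521, 0.0]
contact_force: [0.9, -0.5, -0.3]
width: 0.0311
gripper_force: 24.9
```

```bash
cat >> h.py <<'E'
def blob(im,z,lo,hi,c,r=.06):
    P=cloud(im); d=np.hypot(P[:,:,0]-c[0],P[:,:,1]-c[1])
    m=(d<r)&(P[:,:,2]>lo)&(P[:,:,2]<hi)&(im['depth']>0)
    p=P[m]; print('blob',m.sum(),'med',np.median(p,0).round(4) if len(p) else '', 'min',p.min(0).round(4),'max',p.max(0).round(4)) if len(p) else print('none'); return m
E
python3 - <<'E'
from h import *
yaw(); im=grab('wrist');blob(im,0,.055,.065,(.57,-.29)); 
t=grab('top');s=grab('side')
for i in (im,t,s): blob(i,0,.14,.23,(.57,-.29),.04)
import numpy as np
a=np.hstack([im['color'][::2,::2],s['color'][80:280,150:470]]);b=np.hstack([t['color'][60:260,320:640],np.zeros((200,320,3),np.uint8)])
cv2.imwrite('pics/f2.png',np.vstack([a,b])[:,:,::-1])
E
```

```text
t 5.25 pos [ 0.5701 -0.2894  0.2111] yaw -27.24 z [-0.     0.001 -1.   ] w 0.03110594112023415 gf 24.936407804489136 F [ 0.9 -0.5 -0.3]
blob 3593 med [ 0.5752 -0.2864  0.0594] min [ 0.5355 -0.3261  0.0551] max [ 0.6089 -0.2534  0.0617]
blob 2626 med [ 0.5765 -0.2756  0.2164] min [ 0.5472 -0.2971  0.1959] max [ 0.5991 -0.2673  0.23  ]
none
blob 185 med [ 0.565  -0.276   0.2158] min [ 0.5396 -0.3     0.196 ] max [ 0.5984 -0.2652  0.2298]
```

View pics/f2.png

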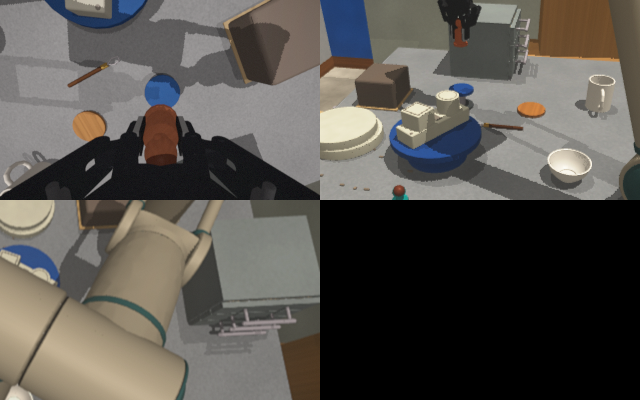

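The wrist view shows the figure held upright at (160,135) over the stand, and the side view agrees at (460,38). The stand is at about (0.572, -0.290). I'll lower the figure onto it.

Request:
{"api": "send_rows", "payload": {
  "xyz": [
    [0.002, -0.001, -0.01],
    [0, 0, -0.02],
    [0, 0, -0.025],
    [0, 0, -0.025],
    [0, 0, -0.02],
    [0, 0, -0.015],
    [0, 0, -0.007],
    [0, 0, -0.004],
    [0, 0, 0],
    [0, 0, 0]
  ],
  "delta_rot": [
    [0, 0, 0],
    [0, 0, 0],
    [0, 0, 0],
    [0, 0, 0],
    [0, 0, 0],
    [0, 0, 0],
    [0, 0, 0],
    [0, 0, 0],
    [0, 0, 0],
    [0, 0, 0]
  ]
}}

```text
clock: 6.4
position: [0.5725, -0.2922, 0.0861]
ee_rot: [0.001, 0.854, 0.52, 0.0]
contact_force: [-0.1, -0.8, -0.0]
width: 0.0311
gripper_force: 24.9
```

```bash
python3 - <<'E'
from h import *
yaw(); s=grab('side'); save(s,'s3.png',(410,60,530,150),6)
E
```

```text
t 6.4 pos [ 0.5725 -0.2922  0.0861] yaw -27.28 z [ 0.001 -0.001 -1.   ] w 0.031130875112862777 gf 24.938215613365173 F [-0.1 -0.8 -0. ]
```

View pics/s3.png

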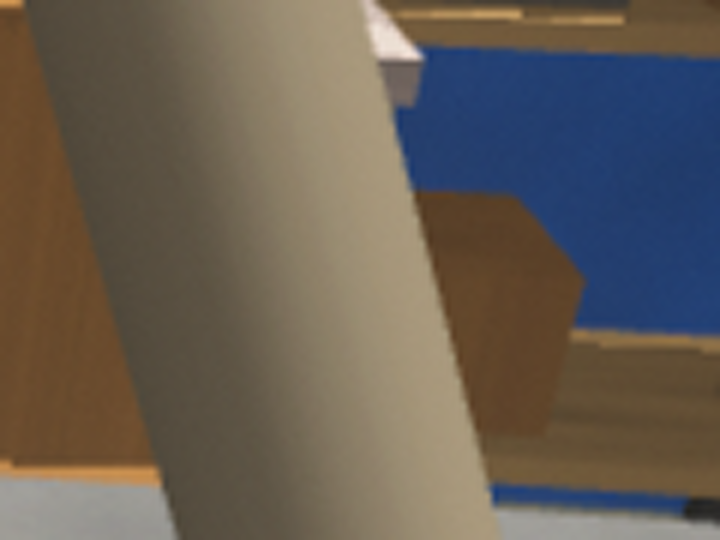

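That crop missed the spot because I got the pixel offset wrong. I'll go by the force reading instead.

Request:
{"api": "send_rows", "payload": {
  "xyz": [
    [0, 0.001, -0.003],
    [0, 0, -0.003],
    [0, 0, -0.002],
    [0, 0, -0.001],
    [0, 0, 0],
    [0, 0, 0]
  ],
  "delta_rot": [
    [0, 0, 0],
    [0, 0, 0],
    [0, 0, 0],
    [0, 0, 0],
    [0, 0, 0],
    [0, 0, 0]
  ]
}}

```text
clock: 7.05
position: [0.572, -0.291, 0.0763]
ee_rot: [0.0, 0.854, 0.52, 0.0]
contact_force: [0.5, -0.1, -2.6]
width: 0.0308
gripper_force: 25.1
```

Request:
{"api": "send_rows", "payload": {
  "xyz": [
    [0, 0, -0.001],
    [0, 0, 0],
    [0, 0, 0]
  ],
  "delta_rot": [
    [0, 0, 0],
    [0, 0, 0],
    [0, 0, 0]
  ]
}}

```text
clock: 7.35
position: [0.5721, -0.2911, 0.076]
ee_rot: [0.0, 0.854, 0.52, 0.0]
contact_force: [-1.1, 1.9, 4.2]
width: 0.0309
gripper_force: 25.4
```

```bash
python3 - <<'E'
from h import *
yaw(); s=grab('side'); save(s,'s4.png',(240,120,340,195),7)
E
```

```text
t 7.35 pos [ 0.5721 -0.2911  0.076 ] yaw -27.29 z [ 0.001 -0.    -1.   ] w 0.03085628330633384 gf 25.36612719297409 F [-1.1  1.9  4.2]
```

View pics/s4.png

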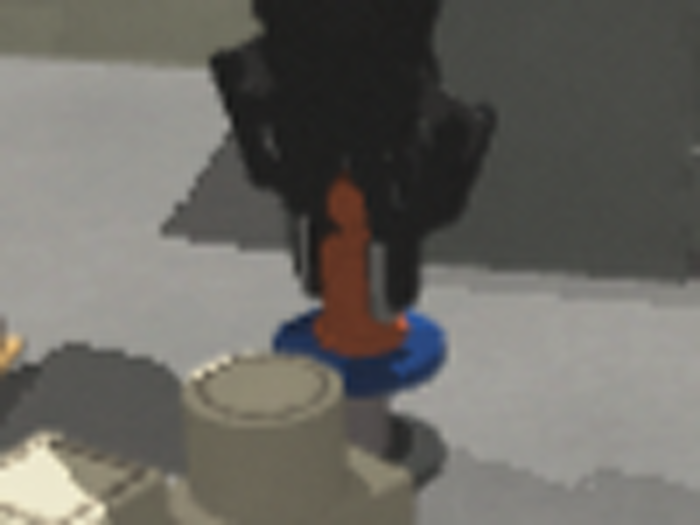

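The figure is on the stand, foot at (360,335) on the blue head, with contact felt. I'll release it and rise.

Request:
{"api": "send_rows", "payload": {
  "xyz": [
    [0, 0, 0],
    [0, 0, 0],
    [0, 0, 0],
    [0, 0, 0],
    [0, 0, 0]
  ],
  "delta_rot": [
    [0, 0, 0],
    [0, 0, 0],
    [0, 0, 0],
    [0, 0, 0],
    [0, 0, 0]
  ],
  "gripper": 0.0854
}}

```text
clock: 7.9
position: [0.5719, -0.2909, 0.0751]
ee_rot: [-0.0, 0.854, 0.52, -0.0]
contact_force: [0.5, -0.1, -0.0]
width: 0.0851
gripper_force: 0.0
```

Request:
{"api": "send_rows", "payload": {
  "xyz": [
    [0, 0, 0.01],
    [0, 0, 0.02],
    [0, 0, 0.03],
    [0, 0, 0.04],
    [0, 0, 0.04],
    [0, 0, 0.04],
    [0, 0.04, 0.01],
    [0, 0.04, 0],
    [0, 0.04, 0],
    [0, 0.04, 0],
    [-0.02, 0.04, 0],
    [0, 0, 0]
  ],
  "delta_rot": [
    [0, 0, 0],
    [0, 0, 0],
    [0, 0, 0],
    [0, 0, 0],
    [0, 0, 0],
    [0, 0, 0],
    [0, 0, -1],
    [0, 0, -1],
    [0, 0, -1],
    [0, 0, -1],
    [0, 0, -1],
    [0, 0, 0]
  ]
}}

```text
clock: 9.1
position: [0.5493, -0.086, 0.2665]
ee_rot: [-0.001, 0.875, 0.485, 0.0]
contact_force: [0.3, -0.4, 0.0]
width: 0.0856
gripper_force: 0.0
```

```bash
cat > t.py <<'E'
from h import *
import sys
# top faces by depth band, min-area rect
def face(im,z,c,r=.05,tol=.004):
    P=cloud(im); d=np.hypot(P[:,:,0]-c[0],P[:,:,1]-c[1])
    m=(d<r)&(abs(P[:,:,2]-z)<tol)
    k,l,st,_=cv2.connectedComponentsWithStats(m.astype(np.uint8)); i=1+st[1:,4].argmax()
    cs,_=cv2.findContours((l==i).astype(np.uint8),cv2.RETR_EXTERNAL,cv2.CHAIN_APPROX_NONE)
    k=max(cs,key=cv2.contourArea)[:,0]; w=(onplane(im,k,z)[:,:2]*1000).astype(np.float32)
    print('face',z,c,st[i,4],[np.round(x,1) for x in cv2.minAreaRect(w)],'circ',np.round(cv2.minEnclosingCircle(w)[0],1),'z',np.median(P[l==i][:,2]).round(4))
E
python3 - <<'E'
from t import *
yaw()
for n in('wrist','side'):
    im=grab(n); print(n)
    face(im,.146,(.551,-.079)); face(im,.146,(.6,-.002)); face(im,.106,(.575,-.041),.11)
blob(im,0,.065,.14,(.572,-.29),.04)
save(load('wrist'),'w5.png')
E
```

```text
t 9.1 pos [ 0.5493 -0.086   0.2665] yaw -32.04 z [-0.001  0.003 -1.   ] w 0.08555270374643438 gf 0.0 F [ 0.3 -0.4  0. ]
wrist
face 0.146 (0.551, -0.079) 2782 [array([554.6, -76.7]), array([54. , 54.1]), np.float64(58.0)] circ [554.8 -76.8] z 0.1457
face 0.146 (0.6, -0.002) 4358 [array([ 6.04e+02, -5.00e-01]), array([53.2, 53.3]), np.float64(66.6)] circ [ 6.04e+02 -3.00e-01] z 0.1454
face 0.106 (0.575, -0.041) 2713 [array([578.5, -40.4]), array([79.9, 59.3]), np.float64(56.6)] circ [578.5 -40.4] z 0.1054
side
face 0.146 (0.551, -0.079) 217 [array([552.5, -73.4]), array([54.9, 57.7]), np.float64(31.3)] circ [552.2 -73.2] z 0.1461
face 0.146 (0.6, -0.002) 313 [array([601.7,   4.6]), array([57.9, 56.8]), np.float64(65.8)] circ [602.4   4.4] z 0.1458
face 0.106 (0.575, -0.041) 477 [array([576.2, -34.6]), array([182.6,  62.7]), np.float64(56.7)] circ [575.6 -34.6] z 0.1058
blob 245 med [ 0.5667 -0.2811  0.0965] min [ 0.5509 -0.3003  0.0652] max [ 0.5872 -0.2714  0.1374]
```

View pics/w5.png

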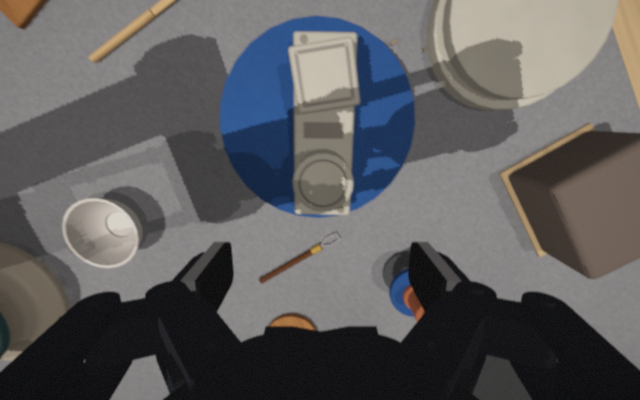

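The wrist view shows the round mould at (322,182), the square one at (325,75) and the figure standing on the stand at (410,300). The round mould is at (0.5535, -0.077), so I'll grip that next.

Request:
{"api": "send_rows", "payload": {
  "xyz": [
    [0.004, 0.009, 0],
    [0, 0, -0.03],
    [0, 0, -0.04],
    [0, 0, -0.03],
    [0, 0, -0.025],
    [0, 0, -0.015],
    [0, 0, -0.01],
    [0, 0, -0.003],
    [0, 0, 0],
    [0, 0, 0]
  ],
  "delta_rot": [
    [0, 0, 0],
    [0, 0, 0],
    [0, 0, 0],
    [0, 0, 0],
    [0, 0, 0],
    [0, 0, 0],
    [0, 0, 0],
    [0, 0, 0],
    [0, 0, 0],
    [0, 0, 0]
  ]
}}

```text
clock: 10.2
position: [0.5568, -0.0823, 0.1132]
ee_rot: [0.001, 0.876, 0.482, 0.001]
contact_force: [0.1, -0.3, -0.0]
width: 0.0855
gripper_force: 0.0
```

Request:
{"api": "send_rows", "payload": {
  "xyz": [
    [0, 0, 0],
    [0, 0, 0],
    [0, 0, 0],
    [0, 0, 0],
    [0, 0, 0],
    [0, 0, 0],
    [0, 0, 0.01],
    [0, 0, 0.02],
    [0, 0, 0.03],
    [0, 0, 0.03],
    [0, 0, 0.02],
    [0, 0, 0]
  ],
  "delta_rot": [
    [0, 0, 0],
    [0, 0, 0],
    [0, 0, 0],
    [0, 0, 0],
    [0, 0, 0],
    [0, 0, 0],
    [0, 0, 0],
    [0, 0, 0],
    [0, 0, 0],
    [0, 0, 0],
    [0, 0, 0],
    [0, 0, 0]
  ],
  "gripper": 0.04,
  "force": 30
}}

```text
clock: 11.4
position: [0.5578, -0.0824, 0.2257]
ee_rot: [0.002, 0.876, 0.483, 0.002]
contact_force: [0.3, 0.4, -1.0]
width: 0.0556
gripper_force: 32.0
```

Request:
{"api": "send_rows", "payload": {
  "xyz": [
    [-0.01, -0.01, 0],
    [-0.02, -0.02, 0],
    [-0.025, -0.025, 0],
    [-0.025, -0.03, 0],
    [-0.03, -0.03, 0],
    [-0.03, -0.03, 0],
    [-0.025, -0.03, 0],
    [-0.02, -0.025, 0],
    [-0.015, -0.015, -0.02],
    [0, 0, -0.02],
    [0, 0, -0.02],
    [0, 0, 0]
  ],
  "delta_rot": [
    [0, 0, 0],
    [0, 0, 0],
    [0, 0, 0],
    [0, 0, 0],
    [0, 0, 0],
    [0, 0, 0],
    [0, 0, 0],
    [0, 0, 0],
    [0, 0, 0],
    [0, 0, 0],
    [0, 0, 0],
    [0, 0, 0]
  ]
}}

```text
clock: 12.6
position: [0.3523, -0.2946, 0.1584]
ee_rot: [-0.005, 0.876, 0.482, -0.001]
contact_force: [-0.7, 0.6, -0.8]
width: 0.055
gripper_force: 32.2
```

```bash
python3 - <<'E'
from t import *
yaw()
for n in('wrist','top','side'):
    im=grab(n); print(n); yaw()
    P=cloud(im);hs=cv2.cvtColor(im['color'],cv2.COLOR_RGB2HSV)
    m=(np.hypot(P[:,:,0]-.359,P[:,:,1]+.295)<.06)&(abs(P[:,:,2]-.01)<.006)&(hs[:,:,1]>110)&(hs[:,:,0]<22)
    w=P[m][:,:2]; print(m.sum(), w.min(0) if len(w) else 0,w.max(0) if len(w) else 0, cv2.minEnclosingCircle((w*1000).astype(np.float32)) if len(w) else 0)
    blob(im,0,.14,.22,(.359,-.295),.035)
w,s=load('wrist')['color'],load('side')['color']
cv2.imwrite('pics/r6.png',np.hstack([w[::2,::2],s[100:300,270:590]])[:,:,::-1])
E
```

```text
t 12.6 pos [ 0.3523 -0.2946  0.1584] yaw -32.35 z [-0.007  0.007 -1.   ] w 0.05504821681574439 gf 32.20533549785614 F [-0.7  0.6 -0.8]
wrist
t 12.65 pos [ 0.3536 -0.2955  0.1601] yaw -32.33 z [-0.005  0.005 -1.   ] w 0.055001951428875276 gf 32.20480799674988 F [-0.1  0.4 -0.5]
3774 [ 0.3191791  -0.33189294] [ 0.4007923  -0.25275665] ((359.9728698730469, -293.5675048828125), 41.310054779052734)
blob 16855 med [ 0.3601 -0.2899  0.1909] min [ 0.3257 -0.3204  0.1521] max [ 0.393  -0.2633  0.2199]
top
t 12.7 pos [ 0.3547 -0.2963  0.1613] yaw -32.31 z [-0.002  0.002 -1.   ] w 0.05531490983478946 gf 32.20480442047119 F [ 0.6 -0.3 -1.3]
119 [ 0.35442577 -0.30236431] [ 0.39782886 -0.25448086] ((375.7778015136719, -278.71917724609375), 31.275476455688477)
none
side
t 12.75 pos [ 0.3555 -0.2969  0.1622] yaw -32.29 z [-0.001  0.    -1.   ] w 0.0550828421759809 gf 32.205097675323486 F [-0.2 -0.3 -0.8]
333 [ 0.31905188 -0.33574101] [ 0.39795058 -0.25007021] ((357.77532958984375, -292.8975524902344), 44.13623809814453)
blob 428 med [ 0.362  -0.2751  0.1885] min [ 0.3252 -0.32    0.1541] max [ 0.3917 -0.262   0.2197]
```

View pics/r6.png

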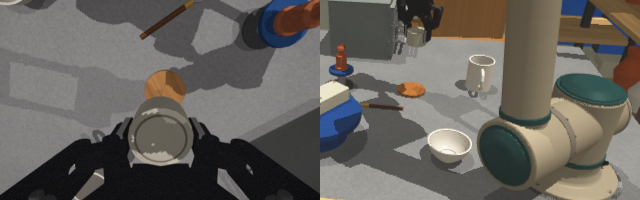

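The wrist view shows the mould held level at (160,135), with the round board below it at (165,88). In the side view the figure stands at (342,60). The arm lags about 3 mm until it settles. I'll descend and check.

Request:
{"api": "send_rows", "payload": {
  "xyz": [
    [0, 0, -0.02],
    [0, 0, -0.03],
    [0, 0, -0.03],
    [0, 0, -0.025],
    [0, 0, -0.015],
    [0, 0, -0.01],
    [0, 0, -0.005],
    [0, 0, 0],
    [0, 0, 0],
    [0, 0, 0]
  ],
  "delta_rot": [
    [0, 0, 0],
    [0, 0, 0],
    [0, 0, 0],
    [0, 0, 0],
    [0, 0, 0],
    [0, 0, 0],
    [0, 0, 0],
    [0, 0, 0],
    [0, 0, 0],
    [0, 0, 0]
  ]
}}

```text
clock: 13.75
position: [0.3564, -0.2975, 0.0282]
ee_rot: [0.001, 0.876, 0.483, 0.0]
contact_force: [-0.2, -0.9, -0.7]
width: 0.0552
gripper_force: 32.2
```

```bash
python3 - <<'E'
from t import *
im=grab('wrist');yaw(); P=cloud(im);hs=cv2.cvtColor(im['color'],cv2.COLOR_RGB2HSV)
zc=readout.get_state()['position'][2]
m=(np.hypot(P[:,:,0]-.359,P[:,:,1]+.295)<.03)&(hs[:,:,1]<70)&(im['depth']>0)&(P[:,:,2]>.02)
print(np.histogram(P[m][:,2],bins=np.arange(.02,.12,.005)))
z=zc-.007+.04
face(im,z,(.359,-.295),.035)
face(im,.01,(.359,-.295),.05)
E
```

```text
t 13.8 pos [ 0.3564 -0.2975  0.0281] yaw -32.29 z [ 0.001 -0.001 -1.   ] w 0.055120288897577176 gf 32.21757709980011 F [ 0.4  0.5 -0.8]
(array([   40,   197,   220,   287,   305,   359,   405,  2131, 10563,
         374,    54,    30,   106,    75,    43,   406,  1656,  2557,
        3088]), array([0.02 , 0.025, 0.03 , 0.035, 0.04 , 0.045, 0.05 , 0.055, 0.06 ,
       0.065, 0.07 , 0.075, 0.08 , 0.085, 0.09 , 0.095, 0.1  , 0.105,
       0.11 , 0.115]))
face 0.06110155648755587 (0.359, -0.295) 12808 [array([ 357.7, -292.6]), array([54.5, 65. ]), np.float64(40.6)] circ [ 359.7 -292.9] z 0.0607
face 0.01 (0.359, -0.295) 5611 [array([ 369.8, -277.6]), array([46.5, 82.5]), np.float64(57.2)] circ [ 360.2 -292.6] z 0.0094
```

The mould's top is at z 0.061, so its underside is about 11 mm above the board, and it is centred within 2 mm.

Request:
{"api": "send_rows", "payload": {
  "xyz": [
    [0, 0, -0.004],
    [0, 0, -0.003],
    [0, 0, -0.002],
    [0, 0, -0.001],
    [0, 0, -0.001],
    [0, 0, 0],
    [0, 0, 0]
  ],
  "delta_rot": [
    [0, 0, 0],
    [0, 0, 0],
    [0, 0, 0],
    [0, 0, 0],
    [0, 0, 0],
    [0, 0, 0],
    [0, 0, 0]
  ]
}}

```text
clock: 14.5
position: [0.3557, -0.2968, 0.0172]
ee_rot: [-0.0, 0.876, 0.483, -0.0]
contact_force: [-2.1, 2.3, 9.9]
width: 0.0549
gripper_force: 33.2
```

Request:
{"api": "send_rows", "payload": {
  "xyz": [
    [0, 0, -0.001],
    [0, 0, 0],
    [0, 0, 0]
  ],
  "delta_rot": [
    [0, 0, 0],
    [0, 0, 0],
    [0, 0, 0]
  ]
}}

```text
clock: 14.8
position: [0.3557, -0.2967, 0.0171]
ee_rot: [0.0, 0.876, 0.483, -0.0]
contact_force: [-3.4, 2.8, 18.3]
width: 0.0552
gripper_force: 34.0
```

Request:
{"api": "send_rows", "payload": {
  "xyz": [
    [0, 0, 0.001],
    [0, 0, 0],
    [0, 0, 0],
    [0, 0, 0],
    [0, 0, 0.01],
    [0, 0, 0.03],
    [0, 0, 0.04],
    [0, 0, 0.04],
    [0, 0, 0.04],
    [0, 0, 0.03],
    [0.02, 0.02, 0],
    [0.03, 0.035, 0]
  ],
  "delta_rot": [
    [0, 0, 0],
    [0, 0, 0],
    [0, 0, 0],
    [0, 0, 0],
    [0, 0, 0],
    [0, 0, 0],
    [0, 0, 0],
    [0, 0, 0],
    [0, 0, 0],
    [0, 0, 0],
    [0, 0, 1],
    [0, 0, 1]
  ],
  "gripper": 0.0854
}}

```text
clock: 16.0
position: [0.4064, -0.2436, 0.2085]
ee_rot: [0.002, 0.868, 0.496, 0.0]
contact_force: [1.0, 0.2, 0.0]
width: 0.0853
gripper_force: 0.0
```

Request:
{"api": "send_rows", "payload": {
  "xyz": [
    [0.03, 0.035, 0],
    [0.03, 0.04, 0],
    [0.03, 0.04, 0],
    [0.03, 0.04, 0],
    [0.03, 0.035, 0],
    [0.025, 0.027, 0],
    [0.016, 0.015, 0],
    [0.005, 0.009, 0],
    [0, 0, 0],
    [0, 0, 0],
    [0, 0, 0]
  ],
  "delta_rot": [
    [0, 0, 1],
    [0, 0, 1],
    [0, 0, 1],
    [0, 0, 1],
    [0, 0, 1],
    [0, 0, 1],
    [0, 0, 1],
    [0, 0, 0],
    [0, 0, 0],
    [0, 0, 0],
    [0, 0, 0]
  ]
}}

```text
clock: 17.1
position: [0.6009, -0.0021, 0.2066]
ee_rot: [0.0, 0.836, 0.549, -0.0]
contact_force: [-0.3, -0.4, 0.5]
width: 0.0852
gripper_force: 0.0
```

```bash
python3 - <<'E'
from t import *
yaw();im=grab('wrist'); face(im,.146,(.604,-.001)); face(im,.106,(.577,-.040),.11)
im=grab('side');face(im,.05,(.359,-.295))
E
```

```text
t 17.1 pos [ 0.6009 -0.0021  0.2066] yaw -23.37 z [-0.001 -0.001 -1.   ] w 0.08515523865904 gf 0.0 F [-0.3 -0.4  0.5]
face 0.146 (0.604, -0.001) 5165 [array([604.6,   1. ]), array([52.8, 53. ]), np.float64(66.6)] circ [604.7   0.9] z 0.1455
face 0.106 (0.577, -0.04) 5527 [array([563.2, -63.1]), array([117.4,  59.1]), np.float64(57.1)] circ [562.4 -61.6] z 0.1055
face 0.05 (0.359, -0.295) 149 [array([ 354.5, -288.1]), array([52.9, 58. ]), np.float64(4.9)] circ [ 354.7 -289.3] z 0.0503
```

Request:
{"api": "send_rows", "payload": {
  "xyz": [
    [0.003, 0.002, -0.02],
    [0, 0, -0.025],
    [0, 0, -0.025],
    [0, 0, -0.014],
    [0, 0, -0.007],
    [0, 0, -0.003],
    [0, 0, 0],
    [0, 0, 0],
    [0, 0, 0]
  ],
  "delta_rot": [
    [0, 0, 0],
    [0, 0, 0],
    [0, 0, 0],
    [0, 0, 0],
    [0, 0, 0],
    [0, 0, 0],
    [0, 0, 0],
    [0, 0, 0],
    [0, 0, 0]
  ]
}}

```text
clock: 18.1
position: [0.6056, 0.0009, 0.1133]
ee_rot: [0.001, 0.835, 0.55, 0.001]
contact_force: [0.9, -0.7, -0.1]
width: 0.0854
gripper_force: 0.0
```

Request:
{"api": "send_rows", "payload": {
  "xyz": [
    [0, 0, 0],
    [0, 0, 0],
    [0, 0, 0],
    [0, 0, 0],
    [0, 0, 0],
    [0, 0, 0],
    [0, 0, 0.005],
    [0, 0, 0.02],
    [0, 0, 0.03],
    [0, 0, 0.025],
    [0, 0, 0.01],
    [0, 0, 0]
  ],
  "delta_rot": [
    [0, 0, 0],
    [0, 0, 0],
    [0, 0, 0],
    [0, 0, 0],
    [0, 0, 0],
    [0, 0, 0],
    [0, 0, 0],
    [0, 0, 0],
    [0, 0, 0],
    [0, 0, 0],
    [0, 0, 0],
    [0, 0, 0]
  ],
  "gripper": 0.04,
  "force": 35
}}

```text
clock: 19.3
position: [0.6055, 0.001, 0.2034]
ee_rot: [0.001, 0.835, 0.55, 0.001]
contact_force: [0.3, -0.3, -1.5]
width: 0.0532
gripper_force: 37.6
```

Request:
{"api": "send_rows", "payload": {
  "xyz": [
    [-0.01, 0.015, 0],
    [-0.02, 0.025, 0],
    [-0.025, 0.03, 0],
    [-0.03, 0.035, 0],
    [-0.03, 0.04, 0],
    [-0.03, 0.04, 0],
    [-0.03, 0.035, 0],
    [-0.03, 0.035, 0],
    [-0.02, 0.025, 0],
    [-0.015, 0.015, 0],
    [-0.006, 0.008, -0.01],
    [0, 0, -0.02]
  ],
  "delta_rot": [
    [0, 0, 3],
    [0, 0, 3],
    [0, 0, 3],
    [0, 0, 3],
    [0, 0, 3],
    [0, 0, 3],
    [0, 0, 3],
    [0, 0, 3],
    [0, 0, 3],
    [0, 0, 3],
    [0, 0, 2.3],
    [0, 0, 0]
  ]
}}

```text
clock: 20.5
position: [0.3576, 0.3052, 0.1715]
ee_rot: [-0.0, 0.648, 0.762, 0.0]
contact_force: [-0.0, 1.0, -2.1]
width: 0.0536
gripper_force: 37.6
```

Request:
{"api": "send_rows", "payload": {
  "xyz": [
    [0, 0, -0.03],
    [0, 0, -0.03],
    [0, 0, -0.03],
    [0, 0, -0.03],
    [0, 0, -0.015],
    [0, 0, -0.007],
    [0, 0, 0],
    [0, 0, 0],
    [0, 0, 0]
  ],
  "delta_rot": [
    [0, 0, 0],
    [0, 0, 0],
    [0, 0, 0],
    [0, 0, 0],
    [0, 0, 0],
    [0, 0, 0],
    [0, 0, 0],
    [0, 0, 0],
    [0, 0, 0]
  ]
}}

```text
clock: 21.4
position: [0.3596, 0.3044, 0.0311]
ee_rot: [0.0, 0.649, 0.761, 0.001]
contact_force: [-0.7, 0.6, -2.7]
width: 0.0537
gripper_force: 37.4
```

```bash
python3 - <<'E'
from t import *
yaw();im=grab('wrist');z=readout.get_state()['position'][2]+.033
face(im,z,(.36,.304)); face(im,.01,(.36,.304),.065)
save(im,'w7.png')
E
```

```text
t 21.4 pos [0.3596 0.3044 0.0311] yaw 9.02 z [ 0.002  0.001 -1.   ] w 0.053696349806685306 gf 37.442060708999634 F [-0.7  0.6 -2.7]
face 0.06418826710664165 (0.36, 0.304) 13605 [array([359.4, 306.4]), array([80. , 50.9]), np.float64(8.9)] circ [358.6 311.6] z 0.0638
face 0.01 (0.36, 0.304) 6985 [array([356.4, 327.1]), array([82.7, 45.4]), np.float64(9.0)] circ [356.5 326.3] z 0.0094
```

View pics/w7.png

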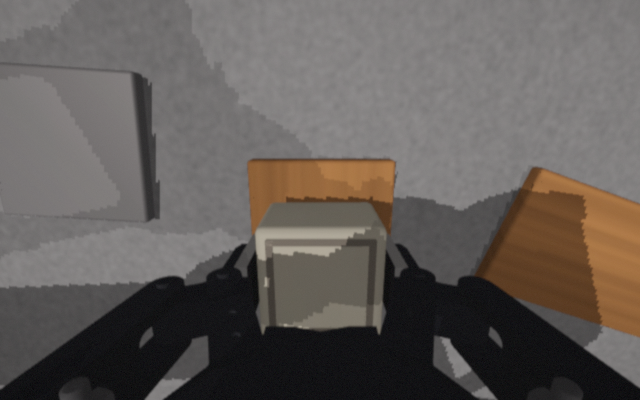

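The wrist view shows the mould squared up over its board, mould top at (320,285) and the board's far edge at row 160. The offset is under 3 mm. I'll lower it.

Request:
{"api": "send_rows", "payload": {
  "xyz": [
    [0, 0.002, -0.005],
    [0, 0, -0.004],
    [0, 0, -0.003],
    [0, 0, -0.001],
    [0, 0, -0.001],
    [0, 0, 0],
    [0, 0, 0]
  ],
  "delta_rot": [
    [0, 0, 0],
    [0, 0, 0],
    [0, 0, 0],
    [0, 0, 0],
    [0, 0, 0],
    [0, 0, 0],
    [0, 0, 0]
  ]
}}

```text
clock: 22.15
position: [0.3586, 0.3059, 0.0168]
ee_rot: [-0.0, 0.649, 0.76, -0.0]
contact_force: [-3.6, -1.5, 5.5]
width: 0.0535
gripper_force: 38.2
```

Request:
{"api": "send_rows", "payload": {
  "xyz": [
    [0, 0, 0],
    [0, 0, 0],
    [0, 0, 0],
    [0, 0, 0],
    [0, 0, 0.01],
    [0, 0, 0.03],
    [0, 0, 0.04],
    [0, 0, 0.04],
    [0, 0, 0.04],
    [0, 0, 0.03],
    [0.01, -0.02, 0],
    [0.02, -0.035, 0]
  ],
  "delta_rot": [
    [0, 0, 0],
    [0, 0, 0],
    [0, 0, 0],
    [0, 0, 0],
    [0, 0, 0],
    [0, 0, 0],
    [0, 0, 0],
    [0, 0, 0],
    [0, 0, 0],
    [0, 0, 0],
    [0, 0, -4],
    [0, 0, -4]
  ],
  "gripper": 0.0854
}}

```text
clock: 23.35
position: [0.389, 0.2522, 0.2086]
ee_rot: [0.0, 0.7, 0.714, 0.002]
contact_force: [0.1, -0.8, -0.6]
width: 0.0851
gripper_force: 0.0
```

Request:
{"api": "send_rows", "payload": {
  "xyz": [
    [0.025, -0.04, 0],
    [0.025, -0.04, 0],
    [0.025, -0.04, 0],
    [0.025, -0.04, 0],
    [0.025, -0.04, 0],
    [0.025, -0.035, 0],
    [0.02, -0.03, 0],
    [0.014, -0.02, 0],
    [0.005, -0.006, 0],
    [0, 0, 0],
    [0, 0, 0],
    [0, 0, 0]
  ],
  "delta_rot": [
    [0, 0, -4],
    [0, 0, -4],
    [0, 0, -4],
    [0, 0, -5],
    [0, 0, -5],
    [0, 0, -5],
    [0, 0, -4],
    [0, 0, -3],
    [0, 0, 0],
    [0, 0, 0],
    [0, 0, 0],
    [0, 0, 0]
  ]
}}

```text
clock: 24.55
position: [0.577, -0.0386, 0.2066]
ee_rot: [-0.0, 0.878, 0.478, -0.0]
contact_force: [-1.0, -0.2, -0.1]
width: 0.0854
gripper_force: 0.0
```

```bash
python3 - <<'E'
from t import *
yaw();im=grab('wrist'); face(im,.106,(.577,-.040),.12)
P=cloud(im);m=(abs(P[:,:,2]-.106)<.004)&(np.hypot(P[:,:,0]-.577,P[:,:,1]+.04)<.12);p=P[m][:,:2]*1000
print([np.round(x,1) for x in cv2.minAreaRect(p.astype(np.float32))])
save(im,'w8.png')
im=grab('side');face(im,.05,(.36,.305)); face(im,.106,(.577,-.040),.12)
E
```

```text
t 24.55 pos [ 0.577  -0.0386  0.2066] yaw -32.89 z [-0.  0. -1.] w 0.08535618210858044 gf 0.0 F [-1.  -0.2 -0.1]
face 0.106 (0.577, -0.04) 14045 [array([579.8, -37.9]), array([177.3,  59.1]), np.float64(57.1)] circ [579.7 -38.2] z 0.1054
[array([579.5, -38.3]), array([179.1,  60.1]), np.float64(57.1)]
face 0.05 (0.36, 0.305) 932 [array([357.4, 306.9]), array([53.2, 54.7]), np.float64(9.1)] circ [357.3 306. ] z 0.0503
face 0.106 (0.577, -0.04) 1033 [array([576.4, -34.7]), array([182.3,  63.4]), np.float64(57.0)] circ [575.1 -34.1] z 0.1059
```

View pics/w8.png

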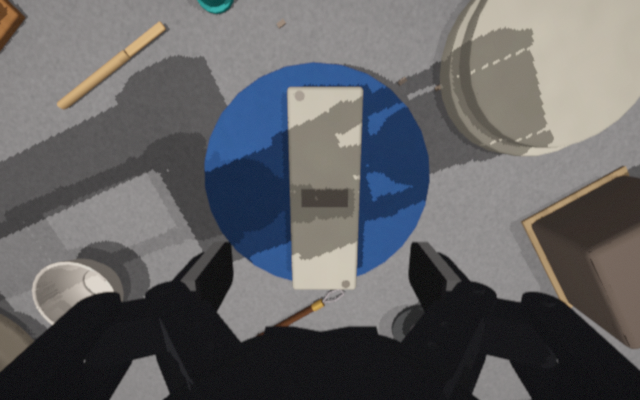

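The wrist view shows the oblong mould bare, centred at (325,188) with its bar at (325,198). It is at (0.579, -0.039) at 57°. I'll grip it across the width.

Request:
{"api": "send_rows", "payload": {
  "xyz": [
    [0.002, 0, -0.03],
    [0, 0, -0.03],
    [0, 0, -0.03],
    [0, 0, -0.02],
    [0, 0, -0.01],
    [0, 0, -0.007],
    [0, 0, 0],
    [0, 0, 0],
    [0, 0, 0]
  ],
  "delta_rot": [
    [0, 0, 0],
    [0, 0, 0],
    [0, 0, 0],
    [0, 0, 0],
    [0, 0, 0],
    [0, 0, 0],
    [0, 0, 0],
    [0, 0, 0],
    [0, 0, 0]
  ]
}}

```text
clock: 25.55
position: [0.5808, -0.0401, 0.0805]
ee_rot: [0.001, 0.879, 0.477, 0.001]
contact_force: [0.1, 0.7, -0.2]
width: 0.0854
gripper_force: 0.0
```

Request:
{"api": "send_rows", "payload": {
  "xyz": [
    [0, 0, 0],
    [0, 0, 0],
    [0, 0, 0],
    [0, 0, 0],
    [0, 0, 0],
    [0, 0, 0.003],
    [0, 0, 0.01],
    [0, 0, 0.02],
    [0, 0, 0.03],
    [0, 0, 0.03],
    [0, 0, 0.02],
    [0, 0, 0]
  ],
  "delta_rot": [
    [0, 0, 0],
    [0, 0, 0],
    [0, 0, 0],
    [0, 0, 0],
    [0, 0, 0],
    [0, 0, 0],
    [0, 0, 0],
    [0, 0, 0],
    [0, 0, 0],
    [0, 0, 0],
    [0, 0, 0],
    [0, 0, 0]
  ],
  "gripper": 0.045,
  "force": 70
}}

```text
clock: 26.75
position: [0.5818, -0.0403, 0.1955]
ee_rot: [0.002, 0.879, 0.477, 0.002]
contact_force: [1.2, 0.4, -4.5]
width: 0.0586
gripper_force: 78.0
```

Request:
{"api": "send_rows", "payload": {
  "xyz": [
    [-0.001, 0.01, 0],
    [-0.001, 0.02, 0],
    [-0.001, 0.03, 0],
    [-0.001, 0.035, 0],
    [-0.002, 0.035, 0],
    [-0.002, 0.035, 0],
    [-0.002, 0.035, 0],
    [-0.001, 0.035, 0],
    [-0.001, 0.035, 0],
    [-0.001, 0.03, 0],
    [-0.001, 0.025, 0],
    [0, 0.015, 0]
  ],
  "delta_rot": [
    [0, 0, -3],
    [0, 0, -5],
    [0, 0, -6],
    [0, 0, -6],
    [0, 0, -6],
    [0, 0, -6],
    [0, 0, -7],
    [0, 0, -7],
    [0, 0, -6],
    [0, 0, -6],
    [0, 0, -5],
    [0, 0, -3]
  ]
}}

```text
clock: 27.95
position: [0.5644, 0.3019, 0.1899]
ee_rot: [0.0, 0.997, -0.079, -0.002]
contact_force: [0.3, -0.5, -4.4]
width: 0.0587
gripper_force: 77.8
```

Request:
{"api": "send_rows", "payload": {
  "xyz": [
    [0, 0.004, -0.01],
    [0, 0, -0.02],
    [0, 0, -0.03],
    [0, 0, -0.03],
    [0, 0, -0.03],
    [0, 0, -0.02],
    [0, 0, -0.01],
    [0, 0, 0],
    [0, 0, 0],
    [0, 0, 0]
  ],
  "delta_rot": [
    [0, 0, -1.3],
    [0, 0, 0],
    [0, 0, 0],
    [0, 0, 0],
    [0, 0, 0],
    [0, 0, 0],
    [0, 0, 0],
    [0, 0, 0],
    [0, 0, 0],
    [0, 0, 0]
  ]
}}

```text
clock: 28.95
position: [0.567, 0.3043, 0.0437]
ee_rot: [-0.001, 0.996, -0.09, 0.001]
contact_force: [0.3, 0.5, -4.5]
width: 0.0587
gripper_force: 77.7
```

```bash
python3 - <<'E'
from t import *
yaw();im=grab('wrist');z=readout.get_state()['position'][2]+.0255
face(im,z,(.568,.305),.11)
P=cloud(im);hs=cv2.cvtColor(im['color'],cv2.COLOR_RGB2HSV)
m=(np.hypot(P[:,:,0]-.568,P[:,:,1]-.305)<.12)&(abs(P[:,:,2]-.01)<.005)&(hs[:,:,1]>100)&(hs[:,:,0]<22)
print('board part',m.sum(),[np.round(x,1) for x in cv2.minAreaRect((P[m][:,:2]*1000).astype(np.float32))])
im=grab('side');face(im,z,(.568,.305),.11); save(im,'s9.png',(100,200,340,390),2.5)
E
```

```text
t 28.95 pos [0.567  0.3043 0.0437] yaw -100.29 z [ 0.003  0.001 -1.   ] w 0.05868239784783994 gf 77.66854047775269 F [ 0.3  0.5 -4.5]
face 0.06926765792688283 (0.568, 0.305) 39477 [array([595.1, 304.7]), array([ 81.4, 120.4]), np.float64(79.7)] circ [593.9 301.2] z 0.0688
board part 277 [array([666.1, 290.2]), array([77. ,  1.2]), np.float64(79.7)]
face 0.06926765792688283 (0.568, 0.305) 1870 [array([526.2, 309.3]), array([ 83.6, 110.5]), np.float64(88.0)] circ [529.7 311.8] z 0.0694
```

View pics/s9.png

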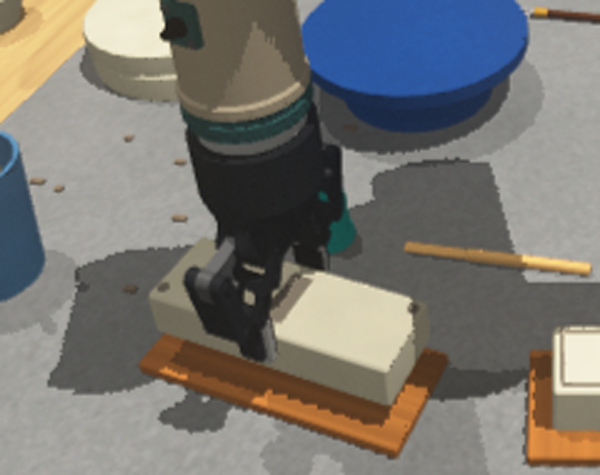

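The side view shows the oblong mould hanging level and aligned over its board, mould at (290,320) and board at (290,395), bar on top. The offset is about 2 mm and it has about 23 mm to go.

Request:
{"api": "send_rows", "payload": {
  "xyz": [
    [0.002, 0.001, -0.008],
    [0, 0, -0.006],
    [0, 0, -0.004],
    [0, 0, -0.002],
    [0, 0, -0.001],
    [0, 0, -0.001],
    [0, 0, 0],
    [0, 0, 0]
  ],
  "delta_rot": [
    [0, 0, 0],
    [0, 0, 0],
    [0, 0, 0],
    [0, 0, 0],
    [0, 0, 0],
    [0, 0, 0],
    [0, 0, 0],
    [0, 0, 0]
  ]
}}

```text
clock: 29.85
position: [0.5681, 0.3051, 0.0205]
ee_rot: [-0.0, 0.996, -0.09, 0.0]
contact_force: [-0.4, -0.2, -3.6]
width: 0.0589
gripper_force: 77.8
```

Request:
{"api": "send_rows", "payload": {
  "xyz": [
    [0, 0, -0.001],
    [0, 0, 0],
    [0, 0, 0]
  ],
  "delta_rot": [
    [0, 0, 0],
    [0, 0, 0],
    [0, 0, 0]
  ]
}}

```text
clock: 30.15
position: [0.5681, 0.3051, 0.0203]
ee_rot: [-0.0, 0.996, -0.09, 0.0]
contact_force: [-2.3, -0.3, 4.5]
width: 0.0587
gripper_force: 78.8
```

Contact. I'll release it, rise, move aside and check everything.

Request:
{"api": "send_rows", "payload": {
  "xyz": [
    [0, 0, 0],
    [0, 0, 0],
    [0, 0, 0],
    [0, 0, 0],
    [0, 0, 0.01],
    [0, 0, 0.03],
    [0, 0, 0.04],
    [0, 0, 0.05],
    [0, 0, 0.05],
    [0, 0, 0.05],
    [0, 0, 0.03],
    [0, 0, 0]
  ],
  "delta_rot": [
    [0, 0, 0],
    [0, 0, 0],
    [0, 0, 0],
    [0, 0, 0],
    [0, 0, 0],
    [0, 0, 0],
    [0, 0, 0],
    [0, 0, 0],
    [0, 0, 0],
    [0, 0, 0],
    [0, 0, 0],
    [0, 0, 0]
  ],
  "gripper": 0.0854
}}

```text
clock: 31.35
position: [0.5703, 0.306, 0.2866]
ee_rot: [-0.003, 0.996, -0.09, 0.006]
contact_force: [0.6, -0.1, -0.3]
width: 0.0854
gripper_force: 0.0
```

Request:
{"api": "send_rows", "payload": {
  "xyz": [
    [-0.03, 0.02, 0],
    [-0.04, 0.02, 0],
    [-0.04, 0.025, 0],
    [-0.04, 0.025, 0],
    [-0.04, 0.025, 0],
    [-0.04, 0.025, 0],
    [-0.04, 0.025, 0],
    [-0.04, 0.025, 0],
    [-0.03, 0.02, 0],
    [-0.03, 0.02, 0],
    [0, 0, 0],
    [0, 0, 0]
  ],
  "delta_rot": [
    [0, 0, 0],
    [0, 0, 0],
    [0, 0, 0],
    [0, 0, 0],
    [0, 0, 0],
    [0, 0, 0],
    [0, 0, 0],
    [0, 0, 0],
    [0, 0, 0],
    [0, 0, 0],
    [0, 0, 0],
    [0, 0, 0]
  ]
}}

```text
clock: 32.55
position: [0.2267, 0.5161, 0.2778]
ee_rot: [-0.009, 0.998, -0.064, -0.016]
contact_force: [-0.5, 0.3, -0.4]
width: 0.0852
gripper_force: 0.0
```

```bash
python3 - <<'E'
from t import *
yaw()
for n in('top','side'):
    im=grab(n);print(n)
    for a in((.046,(.568,.305),.11),(.05,(.36,.305)),(.05,(.359,-.295)),(.06,(.572,-.29))):
        try: face(im,*a)
        except Exception as e: print(a,e)
    blob(im,0,.068,.14,(.572,-.29),.04)
a=load('top')['color'];b=load('side')['color']
cv2.imwrite('pics/f.png',np.vstack([a[90:330,150:550],b[130:370,120:520]])[:,:,::-1])
E
```

```text
t 32.55 pos [0.2267 0.5161 0.2778] yaw -97.36 z [-0.031  0.02  -0.999] w 0.08521843487783776 gf 0.0 F [-0.5  0.3 -0.4]
top
face 0.046 (0.568, 0.305) 1270 [array([564.8, 303.9]), array([ 61.7, 179.8]), np.float64(79.2)] circ [564.6 304.9] z 0.0464
face 0.05 (0.36, 0.305) 386 [array([357.3, 301.2]), array([54.1, 54.5]), np.float64(8.3)] circ [356.8 301.2] z 0.0503
face 0.05 (0.359, -0.295) 334 [array([ 354. , -295.1]), array([52.7, 54.2]), np.float64(83.4)] circ [ 354.3 -294.9] z 0.0505
face 0.06 (0.572, -0.29) 312 [array([ 567.9, -290.7]), array([72.6, 69.7]), np.float64(50.0)] circ [ 569.4 -291.3] z 0.0601
blob 216 med [ 0.5629 -0.2876  0.1045] min [ 0.5499 -0.3094  0.0683] max [ 0.5827 -0.2745  0.1387]
side
face 0.046 (0.568, 0.305) 3086 [array([564.6, 309. ]), array([ 61.6, 180.2]), np.float64(79.8)] circ [564.5 307.7] z 0.046
face 0.05 (0.36, 0.305) 939 [array([357.4, 306.9]), array([53.5, 54.4]), np.float64(9.5)] circ [357.3 306. ] z 0.0503
face 0.05 (0.359, -0.295) 148 [array([ 354.5, -287.9]), array([52.9, 58.2]), np.float64(4.9)] circ [ 354.6 -288.3] z 0.0502
face 0.06 (0.572, -0.29) 159 [array([ 568.7, -281.9]), array([71.9, 73.3]), np.float64(10.3)] circ [ 568.8 -283.4] z 0.06
blob 227 med [ 0.5668 -0.2821  0.0988] min [ 0.5504 -0.3034  0.068 ] max [ 0.5871 -0.2707  0.1374]
```

View pics/f.png

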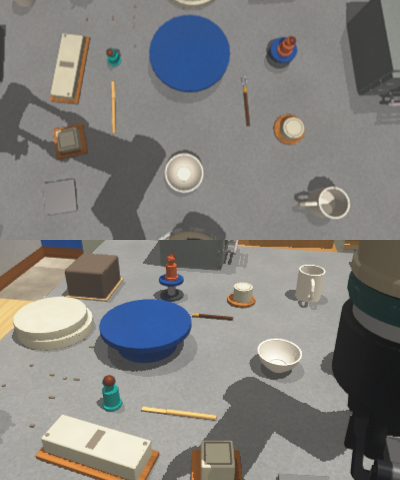

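Both views show every piece on its place: the figure upright on the stand at (284,48), the round mould at (291,127), the square one at (70,140) and the oblong one at (70,67). All offsets are 5 mm or less and the angles are within 2°. I'll hand it in.

```bash
python3 -c "
from h import *
print(order.sign_off())"
```

```text
the job is handed in; nothing more can be done
None
```

The job is handed in at about 33 s: the figure stands upright on the modelling stand and all three moulds lie face up on their own boards, centres within about 5 mm and sides within about 2° by the last camera check; the judge's verdict was not shown.

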